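Peel a paint tray off the stuck pile for the next pupil

TASK

A closed paint jar has been left in the top one of a pile of paint trays stuck together by dried paint: put it back, fully down, in its own well of the wooden jar rack (the middle one) and let go. Then peel off the top tray by raising one corner some 3 cm while the diagonally opposite corner is still down, leaving the rest of the pile standing where it is. Finish while holding that tray up, about level and right way up, some 20 cm above the middle of the newspaper for the pupil to take, without having shifted the cup, the tub or the other jars.

Things in the scene. Friction and masses are not known exactly. Their poses are not given: they have to be found in the camera images.
- tray_mid (a point): Centre of the top tray, the one to peel off, half-way up. Moulded plastic, 180 mm long (its x) by 130 (its y) by 32 high, z up, about 0.11 kg. Round its upper half runs a solid rim 9 mm thick, 16 mm high, upright on both faces: the place to pinch. Floor 2.5 mm thick, upper face 13.5 mm below this point, flat for 137 by 87 mm; ribs 6 mm high part off three mixing wells at the +x end.
- corner_a (a point): Top tray, corner (-x, -y): where the outer faces of the rim would meet (it is rounded at 16 mm), level with the rim's top; axes as the tray's. The rim's inner face is free for 13.5 mm below its top, then a ledge and sloping walls follow; right under its outer face the next tray's rim begins, flush with it.
- corner_b (a point): Top tray: the same point at its corner (+x, -y).
- corner_c (a point): Top tray: the same point at its corner (+x, +y), diagonally opposite corner_a.
- corner_d (a point): Top tray: the same point at its corner (-x, +y), diagonally opposite corner_b.
- pile_mid (a point): Centre of the rest of the pile: five such trays stuck in one, 96 mm high, 0.6 kg, standing loose on the table, axes as the top tray's; this point is 48 mm above the table. The top tray sits nested on it, its rim's top 112 mm above the table, with 2 mm of side play; caked paint near each of its four corners drags with 1 to 2 N until that corner is about 6 mm up.
- jar_mid (a point): Centre of the closed paint jar that stands upright in the top tray, half-way up: a round jar 42 mm in diameter and 75 mm high, 0.1 kg, its uppermost 20 mm a ribbed screw lid of the same diameter; z is up.
- well_mid (a point): Middle of the floor of the jar's own well, 12 mm above the table: a round hole 46 mm wide, 22 deep, in the fixed pine rack, 260 mm long (this x), 84 wide (y), 34 high. With the jar fully down its centre is 37.5 mm above this point. The 38 mm well 80 mm to -x holds the small jar; the 58 mm well 82 mm to +x is empty and not for this jar.
- paper_mid (a point): Middle of the folded newspaper lying flat on the table at the pupil's place, 220 mm (its x) by 280 mm (its y); this point is on its surface, 1 mm above the table.
- small_jar_mid (a point): Centre of the small jar in the rack's narrow well, 34 mm in diameter, 60 mm high, standing 12 mm above the table. Leave it.
- large_jar_mid (a point): Centre of the large jar standing on the table, 54 mm in diameter, 90 mm high. Leave it.
- cup_mid (a point): Centre of the light white foam cup, 76 mm across its rim, 95 mm high. Leave it.
- slip_tub_mid (a point): Centre of the round white tub with wet clay scraps, 120 mm across, 70 mm high. Leave it.
There are look-alikes about, which are no part of the job. Leave any purple look-alike of the part that bears jar_mid alone.

How it is judged:
On the way, in this order (a step that is already met when the one before it is completed fails the run):
1. the jar stands fully down in its own well of the rack, let go (horizontal distance between jar_mid and well_mid below 0.006 m and z of jar_mid in the frame of well_mid between 0.033 and 0.0425 m and angle between jar_mid's own z axis and vertical below 0.12 rad and contact force between jar and the fingers below 0.05 N), for 0.2 s.
2. one corner of the top tray is raised at least 20 mm off its seat while the corner diagonally opposite is within 8 mm of its seat (((z of corner_a in the frame of pile_mid above 0.084 m and z of corner_c in the frame of pile_mid below 0.072 m and horizontal distance between corner_c and pile_mid below 0.122 m) or (z of corner_b in the frame of pile_mid above 0.084 m and z of corner_d in the frame of pile_mid below 0.072 m and horizontal distance between corner_d and pile_mid below 0.122 m) or (z of corner_c in the frame of pile_mid above 0.084 m and z of corner_a in the frame of pile_mid below 0.072 m and horizontal distance between corner_a and pile_mid below 0.122 m) or (z of corner_d in the frame of pile_mid above 0.084 m and z of corner_b in the frame of pile_mid below 0.072 m and horizontal distance between corner_b and pile_mid below 0.122 m))), for 0.02 s.
At the end, for the whole second after the job is handed in: Jar upright in its well (6 mm off-centre, 5 mm off the floor at most). Top tray held by the fingers, centre 140-340 mm up, within 60 mm of the paper's middle, right way up within 23 deg of level. The rest of the pile stands upright within 30 mm of its start (horizontal distance between jar_mid and well_mid below 0.006 m and z of jar_mid in the frame of well_mid between 0.033 and 0.0425 m and angle between jar_mid's own z axis and vertical below 0.12 rad and contact force between top_tray and the fingers above 0.3 N and height (world z) of tray_mid between 0.14 and 0.34 m and angle between tray_mid's own z axis and vertical below 0.4 rad and horizontal distance between tray_mid and paper_mid below 0.06 m and distance of pile_mid from where it was at the start of the episode below 0.03 m and angle between pile_mid's own z axis and vertical below 0.08 rad); the arm keeps its last pose, push and grip.
It fails at once if the cup, the tub, the large jar or the small jar is shifted more than 25 mm or tipped over (distance of any of cup_mid, large_jar_mid, slip_tub_mid, small_jar_mid from where it was at the start of the episode above 0.025 m or angle between any of cup_mid, large_jar_mid, slip_tub_mid, small_jar_mid's own z axis and vertical above 0.35 rad).
It fails at once if the rest of the pile is lifted off the table by more than 15 mm (height (world z) of pile_mid above 0.063 m).
It also fails if it takes over 61 s, if anything falls off the work surface, if the arm or the gripper's body presses on something with over 40 N, if the wrist force passes 120 N, or if a joint passes its speed limit or range.

ROBOT

A 6-joint arm with a two-finger parallel gripper is mounted at the origin on the work surface. World frame = base frame: x ahead of the robot, y to its left, z up, the work surface at z = 0. Lengths are in m, angles in rad, forces in N, time in s.
With the tool pointing down it reaches from about 0.375 to 0.9 m from the base axis. Payload 3.1 kg.
Tool frame: the origin (TCP) lies midway between the tips of the shut fingers; the grasp point (between the pads) lies 19 mm behind it (manip.grasp_offset is the distance from the TCP to the grasp point, in m); z points along the fingers, y is the line along which they close (so a half turn about z gives the same grasp; the last joint's range is limited). The gripper opens to 85 mm and grips with 20 to 120 N. Pads are 22 mm wide; open, the fingers measure 114 mm over their backs; the gripper's body (76 mm by 85 mm) begins 54 mm behind the grasp point. The pads swing forward as they close: fully open they stand 13 mm farther back than shut.
Start: joints at [-1.472, 0.527, 1.433, -0, 1.181, -0.178], TCP at [0.171, -0.601, 0.203] pointing down, gripper open.
Joint ranges: [-3.08, 3.08], [-0.75, 2.2], [0.22, 2.44], [-1.43, 4.57], [0, 2.65], [-2.85, 2.85]. Speed limits (rad/s): [2.79, 2.79, 3.14, 3.14, 3.14, 3.14].

INTERFACE

Orientations are given as a unit quaternion [x, y, z, w].
In Python, from station import sensors, cams, order, manip gives the robot as it stands.
- The arm moves only by the tool move_arm, never from a script. Its argument "targets" is a list of rows, each an object of numbers: "dx", "dy", "dz": the shift along the world's x, y, z normalised to -1 to 1, where 1 is 25 mm; "rx", "ry", "rz": the turn, a rotation vector about the world's x, y, z normalised to -1 to 1, where 1 is 30 degrees. A call has exactly 10 rows; each row shifts and turns the commanded pose from where the row before left it; what a row does not reach is not made up. A row lasts 1/8 s, in which the tool goes at most 62.5 mm and 10.7 degrees, less where a joint would pass 70% of its speed; a pose out of reach is approached as far as the arm can. A call with a number of a shift or a turn outside -1 to 1 is refused whole. A call with a gripper value outside its range is refused whole. "claw" is the opening in per cent of the stroke, from 0 (shut) to 100 (fully open), set as the call begins (left out, the last holds). The fingers move at their own pace and stop on an object; "newtons" is the grip in N (left out, the last holds). Time passes only in rows, so rows that do not move let the fingers close, or fill a call up. It gives the time, the measured TCP pose, the force, the opening and the grip force at its end, in the units of the state.
- sensors.sense(): the state, without advancing time (a new reading comes with each control period).
- cams.snapshot(name): name is "side" or "top" or "wrist"; returns the picture (384x512x3 uint8, red, green, blue); there is no depth.
- cams.camera_model(name): a dict with "fx", "fy", "cx", "cy" (pixels), "extrinsics" (4x4, takes a point from world to camera coordinates). Camera axes: x right, y down, z forward; pixel columns grow to the right and rows downward; lengths in m; the calibration is good to about 2 mm. A picture is of the moment at which its call begins: read the wrist's pose just before it. camera_model takes no time and is no camera call; for the wrist camera it gives the pose at the moment of the call.
- order.sign_off(): hands the job in; it is judged then, once.
The state is a dict: "t": time; "q": joint angles; "qd": joint speeds; "tau": joint torques, N m; "tcp_pos": TCP position; "tool_rot": TCP orientation; "force": force on the tool from outside, world axes, zero at the start; "ft_torque": the same for the moment, N m; "finger_gap": opening from 0.0 (shut) to 1.0 (fully open); "gripper_force": force on a finger pad.
Only numpy, scipy, OpenCV 4.12 (cv2) and the standard library are available. Lean on these libraries where they do the work, as an engineer would, in place of code of your own. Each camera call takes 0.05 s, during which the arm holds its last target. There are 200 camera calls.

## Working session

There is one attempt and no reset: what is moved stays moved. The work goes in short steps, Python scripts to look and compute and a tool call to move; the robot and the scene stay as the last step left them, time stands still between calls to the robot, and variables do not carry over. Pictures are saved under pics/ and viewed, at most 10 in all, crops included, and the job is handed in when it is done.

Besides the shell and the picture viewer there is one more tool, called after "Request:" as name(argument=value, ...), one argument or row to a line, values as JSON. move_arm: Moves the arm, as the interface text tells. Scaled input: -1 to 1 covers 25 mm each way for a shift and 30 degrees each way for a turn. Its arguments: {"type":"object","properties":{"targets":{"type":"array"},"claw":{"type":"number"},"newtons":{"type":"number"}},"required":["targets"]}

```bash
ls; mkdir -p pics; python3 - <<'E'
from station import sensors,cams,manip
import cv2,numpy as np
np.set_printoptions(precision=4,suppress=True)
s=sensors.sense();print(s['t'],s['tcp_pos'],s['tool_rot'],manip.grasp_offset)
for n in("top","side"):
    im=cams.snapshot(n);cv2.imwrite(f"pics/{n}0.png",im[:,:,::-1])
    m=cams.camera_model(n);print(n,m['fx'],m['fy'],m['cx'],m['cy']);print(np.array(m['extrinsics']))
a=cv2.imread("pics/top0.png");cv2.imwrite("pics/top0b.png",cv2.resize(a,(800,600)))
a=cv2.imread("pics/side0.png");cv2.imwrite("pics/side0b.png",cv2.resize(a,(800,600)))
E
```

```text
pics
0.0 [ 0.1707 -0.6004  0.2016] [ 0.9904  0.1379  0.     -0.0011] 0.0187
top 360.9242756867945 360.9242756867945 255.6844816093911 192.42693140842204
[[ 0.0673 -0.9977 -0.0019 -0.0408]
 [-0.9738 -0.0653 -0.218   0.5924]
 [ 0.2173  0.0166 -0.976   1.0308]
 [ 0.      0.      0.      1.    ]]
side 391.5735092943287 391.5735092943287 253.15526229756304 194.68238639754193
[[ 0.9845 -0.1747  0.0181 -0.5794]
 [-0.1047 -0.6666 -0.738   0.1323]
 [ 0.141   0.7246 -0.6745  1.1666]
 [ 0.      0.      0.      1.    ]]
```

View pics/top0b.png

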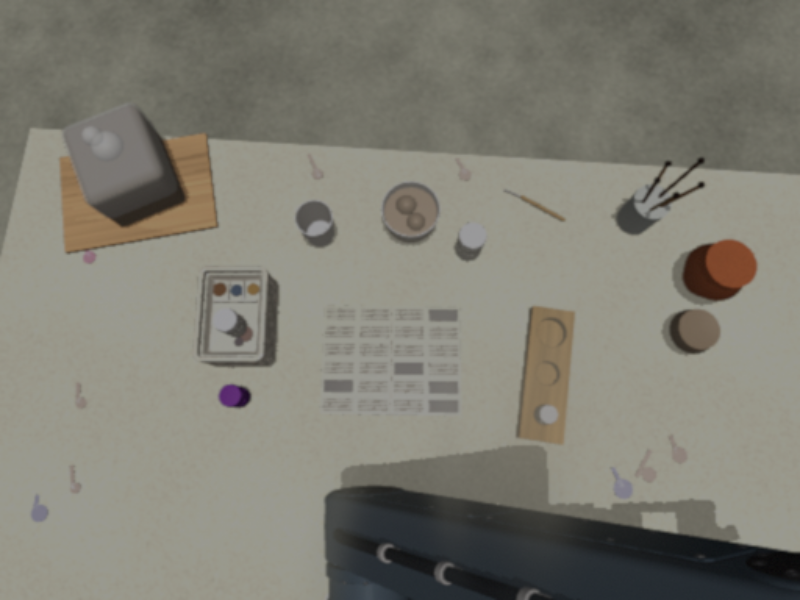

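View pics/side0b.png

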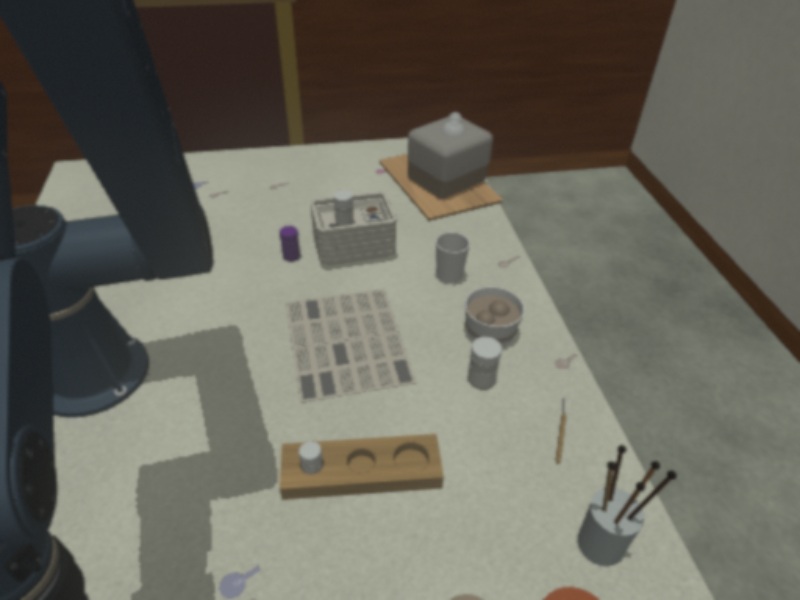

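The top view (800x600) shows the pile at (235,315) with the white-lidded jar at about (228,320). The rack is at (548,375) with its middle well at (547,373), and the paper at (391,361). The cup (315,220), tub (410,210) and large jar (471,238) are ahead of the paper, and the purple look-alike is at (234,396). In the side view, the jar's lid is at (343,200) and the pile at (354,230). I'll enlarge crops of the pile and rack next.

```bash
python3 - <<'E'
import cv2,numpy as np
t=cv2.imread("pics/top0.png");s=cv2.imread("pics/side0.png")
def c(im,x,y,w,h,f):
    o=cv2.resize(im[y:y+h,x:x+w],None,fx=f,fy=f,interpolation=cv2.INTER_CUBIC)
    return cv2.convertScaleAbs(o,alpha=1.4)
A=c(t,120,165,60,75,4) # 240x300
B=c(t,325,190,50,75*1,4)
B=c(t,325,190,60,100,3)
A2=c(s,195,115,65,60,4)
B2=c(s,175,275,115,50,4)
W=np.zeros((600,800,3),np.uint8)
W[:300,:240]=A;W[:300,250:430]=B;W[:240,440:700]=A2;W[320:520,250:710]=B2
cv2.imwrite("pics/crop1.png",W)
E
```

```text
(no output)
```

View pics/crop1.png

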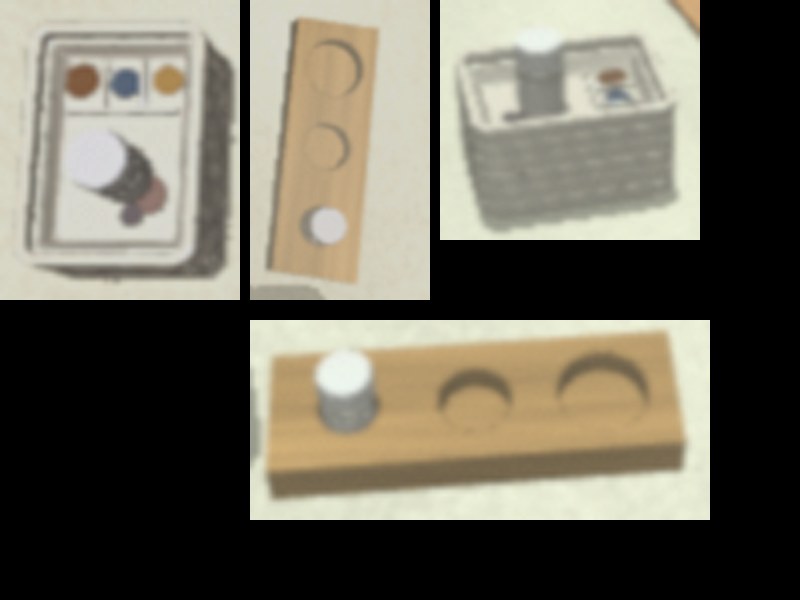

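The crops show the jar's lid centre at (95,158) in the top crop and (540,41) in the side crop, and the rim's corners at (33,22), (205,22), (197,268) and (22,265). The middle well's mouth is centred near (326,147) in the top crop and (475,401) in the side crop.

```bash
cat > h.py <<'E'
import numpy as np
from station import cams
def ray(n,u,v,m=None):
    m=m or cams.camera_model(n);E=np.array(m['extrinsics']);R,t=E[:3,:3],E[:3,3]
    return -R.T@t, R.T@np.array([(u-m['cx'])/m['fx'],(v-m['cy'])/m['fy'],1.])
def plane(n,u,v,z,m=None):
    c,d=ray(n,u,v,m);return c+d*(z-c[2])/d[2]
def two(p,q):
    (c,d),(e,f)=ray(*p),ray(*q)
    s=np.linalg.lstsq(np.c_[d,-f],e-c,rcond=None)[0]
    a,b=c+d*s[0],e+f*s[1];return (a+b)/2,np.linalg.norm(a-b)
E
python3 - <<'E'
from h import *
np.set_printoptions(precision=4,suppress=True)
g=lambda u,v,ox,oy,x,y,f:(x+(u-ox+.5)/f-.5,y+(v-oy+.5)/f-.5)
A=lambda u,v:g(u,v,0,0,120,165,4)
B=lambda u,v:g(u,v,250,0,325,190,3)
A2=lambda u,v:g(u,v,440,0,195,115,4)
B2=lambda u,v:g(u,v,250,320,175,275,4)
P=lambda u,v:g(u,v,0,0,0,0,1.5625)
print("jar top",plane("top",*A(95,158),.1575),plane("side",*A2(540,41),.1575),two(("top",*A(95,158)),("side",*A2(540,41))))
def rect(nm,n,ps,z):
    q=np.array([plane(n,*p,z) for p in ps])[:,:2]
    print(nm,n,q.mean(0),'sides',[round(float(np.linalg.norm(q[i]-q[i-1])),4) for i in range(4)],
     'ang',np.degrees([np.arctan2(*(q[0]-q[3])[::-1]),np.arctan2(*(q[1]-q[2])[::-1]),np.arctan2(*(q[0]-q[1])[::-1]),np.arctan2(*(q[3]-q[2])[::-1])]))
rect("tray","top",[A(33,22),A(205,22),A(197,268),A(22,265)],.112)
rect("rack","top",[B(299,18),B(378,28),B(357,283),B(268,270)],.034)
rect("rack","side",[B2(273,357),B2(665,332),B2(685,442),B2(268,470)],.034)
rect("paper","top",[P(325,306),P(460,307),P(461,414),P(321,414)],.001)
print("well",plane("top",*B(326,147),.034),plane("side",*B2(475,401),.034))
print("big well",plane("top",*B(333,69),.034),plane("side",*B2(602,399),.034))
print("small jar",plane("top",*B(328,225),.072),plane("side",*B2(344,372),.072))
for k,p,z in(("cup",P(314,218),.095),("tub",P(410,209),.07),("large",P(471,237),.09),("purple",P(230,396),.075)):print(k,plane("top",*p,z))
E
```

```text
jar top [0.5196 0.3042 0.1575] [0.5219 0.3043 0.1575] (array([0.5208, 0.3043, 0.1573]), np.float64(0.0022483903852873336))
tray top [0.5399 0.3069] sides [0.1793, 0.1268, 0.1813, 0.1244] ang [ 5.786   5.0009 93.8271 92.8658]
rack top [ 0.4768 -0.2957] sides [0.2584, 0.082, 0.2592, 0.088] ang [-5.8862 -4.5616 86.4081 85.7246]
rack side [ 0.4778 -0.2947] sides [0.0823, 0.2571, 0.0829, 0.2574] ang [ 85.6264  85.8649 175.0401 174.8988]
paper top [0.4872 0.0082] sides [0.2179, 0.2776, 0.2157, 0.2761] ang [ 3.4403  3.0501 93.4017 93.857 ]
well [ 0.4763 -0.296   0.034 ] [ 0.4777 -0.2966  0.034 ]
big well [ 0.5569 -0.3023  0.034 ] [ 0.5578 -0.3083  0.034 ]
small jar [ 0.3974 -0.2891  0.072 ] [ 0.3983 -0.2877  0.072 ]
cup [0.7417 0.177  0.095 ]
tub [ 0.7829 -0.0088  0.07  ]
large [ 0.7249 -0.1312  0.09  ]
purple [0.3901 0.3013 0.075 ]
```

The measurements from the two views agree. World positions:

| Item | x (m) | y (m) | Note |
|---|---|---|---|
| Jar | 0.5205 | 0.304 | |
| Well | 0.477 | -0.296 | |
| Tray | 0.5405 | 0.307 | yaw about 4.5° |
| Paper | 0.487 | 0.008 | |

I'll move to the jar now.

Request:
move_arm(
  targets=[
    {"dx":1,"dy":1,"dz":0.2,"rz":-0.0527},
    {"dx":1,"dy":1,"dz":0.2,"rz":-0.0527},
    {"dx":1,"dy":1,"dz":0.2,"rz":-0.0527},
    {"dx":1,"dy":1,"dz":0.2,"rz":-0.0527},
    {"dx":1,"dy":1,"dz":0.2,"rz":-0.0527},
    {"dx":1,"dy":1,"dz":0.2,"rz":-0.0527},
    {"dx":1,"dy":1,"dz":0.2,"rz":-0.0527},
    {"dx":1,"dy":1,"dz":0.2,"rz":-0.0527},
    {"dx":1,"dy":1,"dz":0.2,"rz":-0.0527},
    {"dx":1,"dy":1,"dz":0.2,"rz":-0.0527},
  ],
  claw=100,
)

```text
schema error: expected keys dx, dy, dz, rx, ry, rz
```

Request:
move_arm(
  targets=[
    {"dx":0.4,"dy":1},
    {"dx":0.4,"dy":1},
    {"dx":0.4,"dy":1},
    {"dx":0.4,"dy":1},
    {"dx":0.4,"dy":1},
    {"dx":0.4,"dy":1},
    {"dx":0.4,"dy":1},
    {"dx":0.4,"dy":1},
    {"dx":0.4,"dy":1},
    {"dx":0.4,"dy":1},
  ],
)

```text
schema error: expected keys dx, dy, dz, rx, ry, rz
```

Request:
move_arm(
  targets=[
    {"dy":1},
    {"dy":1},
    {"dy":1},
    {"dy":1},
    {"dy":1},
    {"dy":1},
    {"dy":1},
    {"dy":1},
    {"dy":1},
    {"dy":1},
  ],
)

```text
schema error: expected keys dx, dy, dz, rx, ry, rz
```

Request:
move_arm(
  targets=[
    {"dy":0.7},
    {"dy":0.7},
    {"dy":0.7},
    {"dy":0.7},
    {"dy":0.7},
    {"dy":0.7},
    {"dy":0.7},
    {"dy":0.7},
    {"dy":0.6},
    {},
  ],
)

```text
schema error: expected keys dx, dy, dz, rx, ry, rz
```

All six keys are required in each row.

Request:
move_arm(
  targets=[
    {"dx":1,"dy":1,"dz":0.2,"rx":0,"ry":0,"rz":-0.053},
    {"dx":1,"dy":1,"dz":0.2,"rx":0,"ry":0,"rz":-0.053},
    {"dx":1,"dy":1,"dz":0.2,"rx":0,"ry":0,"rz":-0.053},
    {"dx":1,"dy":1,"dz":0.2,"rx":0,"ry":0,"rz":-0.053},
    {"dx":1,"dy":1,"dz":0.2,"rx":0,"ry":0,"rz":-0.053},
    {"dx":1,"dy":1,"dz":0.2,"rx":0,"ry":0,"rz":-0.053},
    {"dx":1,"dy":1,"dz":0.2,"rx":0,"ry":0,"rz":-0.053},
    {"dx":1,"dy":1,"dz":0.2,"rx":0,"ry":0,"rz":-0.053},
    {"dx":1,"dy":1,"dz":0.2,"rx":0,"ry":0,"rz":-0.053},
    {"dx":1,"dy":1,"dz":0.2,"rx":0,"ry":0,"rz":-0.053},
  ],
  claw=100,
)

```text
t: 1.35
tcp_pos: [0.4213, -0.35, 0.2523]
tool_rot: [1.0, -0.001, -0.0, -0.0]
force: [-0.8, -0.2, 0.6]
finger_gap: 1.0
gripper_force: 0.0
```

Request:
move_arm(
  targets=[
    {"dx":0.4,"dy":1,"dz":0,"rx":0,"ry":0,"rz":0},
    {"dx":0.4,"dy":1,"dz":0,"rx":0,"ry":0,"rz":0},
    {"dx":0.4,"dy":1,"dz":0,"rx":0,"ry":0,"rz":0},
    {"dx":0.4,"dy":1,"dz":0,"rx":0,"ry":0,"rz":0},
    {"dx":0.4,"dy":1,"dz":0,"rx":0,"ry":0,"rz":0},
    {"dx":0.4,"dy":1,"dz":0,"rx":0,"ry":0,"rz":0},
    {"dx":0.4,"dy":1,"dz":0,"rx":0,"ry":0,"rz":0},
    {"dx":0.4,"dy":1,"dz":0,"rx":0,"ry":0,"rz":0},
    {"dx":0.4,"dy":1,"dz":0,"rx":0,"ry":0,"rz":0},
    {"dx":0.4,"dy":1,"dz":0,"rx":0,"ry":0,"rz":0},
  ],
)

```text
t: 2.6
tcp_pos: [0.5207, -0.1002, 0.2521]
tool_rot: [1.0, -0.0, -0.0, -0.0]
force: [0.0, -0.5, -0.9]
finger_gap: 0.997
gripper_force: 0.0
```

Request:
move_arm(
  targets=[
    {"dx":0,"dy":1,"dz":0,"rx":0,"ry":0,"rz":0},
    {"dx":0,"dy":1,"dz":0,"rx":0,"ry":0,"rz":0},
    {"dx":0,"dy":1,"dz":0,"rx":0,"ry":0,"rz":0},
    {"dx":0,"dy":1,"dz":0,"rx":0,"ry":0,"rz":0},
    {"dx":0,"dy":1,"dz":0,"rx":0,"ry":0,"rz":0},
    {"dx":0,"dy":1,"dz":0,"rx":0,"ry":0,"rz":0},
    {"dx":0,"dy":1,"dz":0,"rx":0,"ry":0,"rz":0},
    {"dx":0,"dy":1,"dz":0,"rx":0,"ry":0,"rz":0},
    {"dx":0,"dy":1,"dz":0,"rx":0,"ry":0,"rz":0},
    {"dx":0,"dy":1,"dz":0,"rx":0,"ry":0,"rz":0},
  ],
)

```text
t: 3.85
tcp_pos: [0.5204, 0.1496, 0.2521]
tool_rot: [1.0, -0.0, -0.001, 0.0]
force: [-0.7, -0.1, -0.6]
finger_gap: 1.003
gripper_force: 0.0
```

Request:
move_arm(
  targets=[
    {"dx":0,"dy":0.7,"dz":0,"rx":0,"ry":0,"rz":0},
    {"dx":0,"dy":0.7,"dz":0,"rx":0,"ry":0,"rz":0},
    {"dx":0,"dy":0.7,"dz":0,"rx":0,"ry":0,"rz":0},
    {"dx":0,"dy":0.7,"dz":0,"rx":0,"ry":0,"rz":0},
    {"dx":0,"dy":0.7,"dz":0,"rx":0,"ry":0,"rz":0},
    {"dx":0,"dy":0.7,"dz":0,"rx":0,"ry":0,"rz":0},
    {"dx":0,"dy":0.7,"dz":0,"rx":0,"ry":0,"rz":0},
    {"dx":0,"dy":0.7,"dz":0,"rx":0,"ry":0,"rz":0},
    {"dx":0,"dy":0.6,"dz":0,"rx":0,"ry":0,"rz":0},
    {"dx":0,"dy":0,"dz":0,"rx":0,"ry":0,"rz":0},
  ],
)

```text
t: 5.1
tcp_pos: [0.5207, 0.3049, 0.2524]
tool_rot: [1.0, 0.0, 0.0, 0.0]
force: [-0.0, -1.1, 0.2]
finger_gap: 0.998
gripper_force: 0.0
```

```bash
python3 - <<'E'
from h import *
import cv2,json
m=cams.camera_model("wrist");im=cams.snapshot("wrist");cv2.imwrite("pics/w1.png",im[:,:,::-1])
json.dump({k:np.array(v).tolist() for k,v in m.items()},open("w1.json","w"));print(np.round(m['extrinsics'],3),m['fx'])
E
```

```text
[[-0.001 -1.     0.001  0.306]
 [-0.951  0.001  0.308  0.44 ]
 [-0.308 -0.001 -0.951  0.589]
 [ 0.     0.     0.     1.   ]] 331.26458823551945
```

View pics/w1.png

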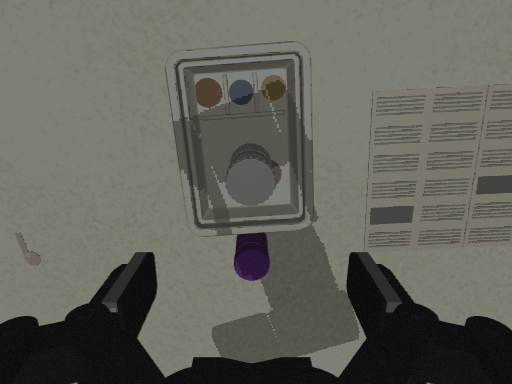

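The wrist view shows the lid centred near (251,181). The rim's outer corners are at about (166,46), (309,41), (314,231) and (189,237), and the purple look-alike is at (252,262), behind the tray.

```bash
python3 - <<'E'
from h import *
import json
np.set_printoptions(precision=4,suppress=True)
m=json.load(open("w1.json"))
print(plane("w",251,181,.1575,m))
q=np.array([plane("w",*p,.112,m) for p in((166,46),(309,41),(314,231),(189,237))]);print(q[:,:2],q.mean(0))
for a,b in((3,0),(2,1),(1,0),(2,3)):
    d=q[b]-q[a];print(np.linalg.norm(d),np.degrees(np.arctan2(d[1],d[0])))
E
```

```text
[0.5217 0.3057 0.1575]
[[0.6305 0.3794]
 [0.6344 0.2555]
 [0.4546 0.2408]
 [0.4479 0.3701]] [0.5418 0.3115 0.112 ]
0.18282533211924196 2.9054342588993727
0.1804112005508119 4.675810300014872
0.12398774968570898 91.81371107029042
0.12953893521929635 92.966431626113
```

Request:
move_arm(
  targets=[
    {"dx":0,"dy":0,"dz":-0.8,"rx":0,"ry":0,"rz":0},
    {"dx":0,"dy":0,"dz":-0.8,"rx":0,"ry":0,"rz":0},
    {"dx":0,"dy":0,"dz":-0.8,"rx":0,"ry":0,"rz":0},
    {"dx":0,"dy":0,"dz":-0.8,"rx":0,"ry":0,"rz":0},
    {"dx":0,"dy":0,"dz":-0.7,"rx":0,"ry":0,"rz":0},
    {"dx":0,"dy":0,"dz":-0.6,"rx":0,"ry":0,"rz":0},
    {"dx":0,"dy":0,"dz":-0.5,"rx":0,"ry":0,"rz":0},
    {"dx":0,"dy":0,"dz":-0.4,"rx":0,"ry":0,"rz":0},
    {"dx":0,"dy":0,"dz":0,"rx":0,"ry":0,"rz":0},
    {"dx":0,"dy":0,"dz":0,"rx":0,"ry":0,"rz":0},
  ],
)

```text
t: 6.4
tcp_pos: [0.5212, 0.304, 0.1179]
tool_rot: [1.0, -0.0, 0.0, -0.0]
force: [-0.1, -0.7, 0.3]
finger_gap: 1.0
gripper_force: 0.0
```

Request:
move_arm(
  targets=[
    {"dx":0,"dy":0,"dz":0,"rx":0,"ry":0,"rz":0},
    {"dx":0,"dy":0,"dz":0,"rx":0,"ry":0,"rz":0},
    {"dx":0,"dy":0,"dz":0,"rx":0,"ry":0,"rz":0},
    {"dx":0,"dy":0,"dz":0,"rx":0,"ry":0,"rz":0},
    {"dx":0,"dy":0,"dz":0,"rx":0,"ry":0,"rz":0},
    {"dx":0,"dy":0,"dz":0,"rx":0,"ry":0,"rz":0},
    {"dx":0,"dy":0,"dz":0,"rx":0,"ry":0,"rz":0},
    {"dx":0,"dy":0,"dz":0,"rx":0,"ry":0,"rz":0},
    {"dx":0,"dy":0,"dz":0,"rx":0,"ry":0,"rz":0},
    {"dx":0,"dy":0,"dz":0,"rx":0,"ry":0,"rz":0},
  ],
  claw=0,
  newtons=40,
)

```text
t: 7.65
tcp_pos: [0.5213, 0.304, 0.1182]
tool_rot: [1.0, -0.0, 0.001, -0.0]
force: [-1.1, -0.8, 6.0]
finger_gap: 0.465
gripper_force: 40.1
```

Request:
move_arm(
  targets=[
    {"dx":0,"dy":0,"dz":0.2,"rx":0,"ry":0,"rz":0},
    {"dx":0,"dy":0,"dz":0.4,"rx":0,"ry":0,"rz":0},
    {"dx":0,"dy":0,"dz":0.6,"rx":0,"ry":0,"rz":0},
    {"dx":0,"dy":0,"dz":0.8,"rx":0,"ry":0,"rz":0},
    {"dx":0,"dy":-0.4,"dz":0.8,"rx":0,"ry":0,"rz":0},
    {"dx":0,"dy":-0.8,"dz":0.4,"rx":0,"ry":0,"rz":0},
    {"dx":0,"dy":-0.8,"dz":0,"rx":0,"ry":0,"rz":0},
    {"dx":0,"dy":-1,"dz":0,"rx":0,"ry":0,"rz":0},
    {"dx":0,"dy":-1,"dz":0,"rx":0,"ry":0,"rz":0},
    {"dx":0,"dy":-1,"dz":0,"rx":0,"ry":0,"rz":0},
  ],
)

```text
t: 8.9
tcp_pos: [0.5198, 0.1764, 0.1966]
tool_rot: [1.0, -0.001, -0.001, 0.0]
force: [-0.0, 0.2, -0.8]
finger_gap: 0.466
gripper_force: 40.5
```

Request:
move_arm(
  targets=[
    {"dx":-0.1,"dy":-1,"dz":0,"rx":0,"ry":0,"rz":0},
    {"dx":-0.1,"dy":-1,"dz":0,"rx":0,"ry":0,"rz":0},
    {"dx":-0.1,"dy":-1,"dz":0,"rx":0,"ry":0,"rz":0},
    {"dx":-0.1,"dy":-1,"dz":0,"rx":0,"ry":0,"rz":0},
    {"dx":-0.1,"dy":-1,"dz":0,"rx":0,"ry":0,"rz":0},
    {"dx":-0.1,"dy":-1,"dz":0,"rx":0,"ry":0,"rz":0},
    {"dx":-0.1,"dy":-1,"dz":0,"rx":0,"ry":0,"rz":0},
    {"dx":-0.1,"dy":-1,"dz":0,"rx":0,"ry":0,"rz":0},
    {"dx":-0.1,"dy":-1,"dz":0,"rx":0,"ry":0,"rz":0},
    {"dx":-0.1,"dy":-1,"dz":0,"rx":0,"ry":0,"rz":0},
  ],
)

```text
t: 10.15
tcp_pos: [0.4942, -0.0729, 0.1968]
tool_rot: [1.0, -0.001, -0.001, -0.0]
force: [-0.4, 0.4, -1.1]
finger_gap: 0.469
gripper_force: 40.5
```

Request:
move_arm(
  targets=[
    {"dx":-0.1,"dy":-1,"dz":0,"rx":0,"ry":0,"rz":0},
    {"dx":-0.1,"dy":-1,"dz":0,"rx":0,"ry":0,"rz":0},
    {"dx":-0.1,"dy":-1,"dz":0,"rx":0,"ry":0,"rz":0},
    {"dx":-0.1,"dy":-1,"dz":0,"rx":0,"ry":0,"rz":0},
    {"dx":-0.1,"dy":-1,"dz":0,"rx":0,"ry":0,"rz":0},
    {"dx":-0.1,"dy":-1,"dz":0,"rx":0,"ry":0,"rz":0},
    {"dx":-0.1,"dy":-1,"dz":0,"rx":0,"ry":0,"rz":0},
    {"dx":-0.07,"dy":-1,"dz":0,"rx":0,"ry":0,"rz":0},
    {"dx":0,"dy":-1,"dz":0,"rx":0,"ry":0,"rz":0},
    {"dx":0,"dy":0,"dz":0,"rx":0,"ry":0,"rz":0},
  ],
)

```text
t: 11.4
tcp_pos: [0.476, -0.2986, 0.1971]
tool_rot: [1.0, -0.002, 0.0, 0.0]
force: [0.2, 0.4, -1.9]
finger_gap: 0.47
gripper_force: 40.6
```

```bash
python3 - <<'E'
from h import *
from station import sensors
import cv2,json
np.set_printoptions(precision=4,suppress=True)
ims={}
for n in("top","side","wrist"):
    s=sensors.sense();print(s['t'],s['tcp_pos'],s['force']);ims[n]=cams.snapshot(n)[:,:,::-1]
    cv2.imwrite(f"pics/{n}2.png",ims[n])
m=cams.camera_model("wrist");json.dump({k:np.array(v).tolist() for k,v in m.items()},open("w2.json","w"))
W=np.zeros((600,800,3),np.uint8)
W[:384,:512]=ims["wrist"]
c=cv2.resize(ims["top"][180:290,310:380],None,fx=4,fy=4,interpolation=cv2.INTER_CUBIC);W[:440,516:796]=c
c=cv2.resize(ims["side"][210:320,160:290],None,fx=1.9,fy=1.9);W[386:386+c.shape[0],:c.shape[1]]=c
cv2.imwrite("pics/c2.png",cv2.convertScaleAbs(W,alpha=1.3))
E
```

```text
11.4 [ 0.476  -0.2986  0.1971] [ 0.1879  0.448  -1.9446]
11.45 [ 0.4758 -0.297   0.197 ] [ 0.583   0.6402 -0.8358]
11.5 [ 0.4758 -0.296   0.197 ] [ 0.335   0.2831 -0.9202]
```

View pics/c2.png

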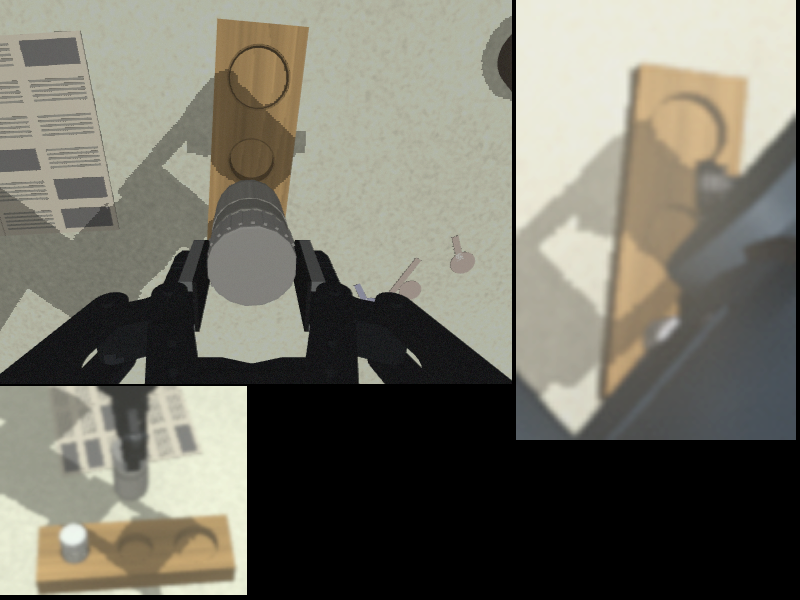

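The wrist view shows the held jar's lid at about (251.5,265), radius 44. The well's mouth is near (251.5,160), from 229 to 274 across with its top at 138, and the big well is at (259,77).

```bash
python3 - <<'E'
from h import *
import json
np.set_printoptions(precision=4,suppress=True)
m=json.load(open("w2.json"))
print("lid",plane("w",251.5,265,.2365,m),"r",plane("w",295.5,265,.2365,m))
print("well",plane("w",251.5,160,.034,m),plane("w",229.5,160,.034,m),plane("w",273.5,160,.034,m),"top",plane("w",251.5,138,.034,m))
print("big",plane("w",259,77,.034,m))
E
```

```text
lid [ 0.4766 -0.295   0.2365] r [ 0.4766 -0.315   0.2365]
well [ 0.4794 -0.2949  0.034 ] [ 0.4794 -0.2722  0.034 ] [ 0.4793 -0.3176  0.034 ] top [ 0.5021 -0.295   0.034 ]
big [ 0.5604 -0.3023  0.034 ]
```

Request:
move_arm(
  targets=[
    {"dx":0.06,"dy":0,"dz":-0.4,"rx":0,"ry":0,"rz":0},
    {"dx":0,"dy":0,"dz":-0.7,"rx":0,"ry":0,"rz":0},
    {"dx":0,"dy":0,"dz":-0.8,"rx":0,"ry":0,"rz":0},
    {"dx":0,"dy":0,"dz":-0.8,"rx":0,"ry":0,"rz":0},
    {"dx":0,"dy":0,"dz":-0.8,"rx":0,"ry":0,"rz":0},
    {"dx":0,"dy":0,"dz":-0.6,"rx":0,"ry":0,"rz":0},
    {"dx":0,"dy":0,"dz":-0.4,"rx":0,"ry":0,"rz":0},
    {"dx":0,"dy":0,"dz":-0.3,"rx":0,"ry":0,"rz":0},
    {"dx":0,"dy":0,"dz":-0.2,"rx":0,"ry":0,"rz":0},
    {"dx":0,"dy":0,"dz":-0.2,"rx":0,"ry":0,"rz":0},
  ],
)

```text
t: 12.8
tcp_pos: [0.4784, -0.2965, 0.0676]
tool_rot: [1.0, -0.0, 0.0, 0.0]
force: [0.2, -0.2, -1.1]
finger_gap: 0.462
gripper_force: 40.5
```

Request:
move_arm(
  targets=[
    {"dx":0,"dy":0,"dz":-0.1,"rx":0,"ry":0,"rz":0},
    {"dx":0,"dy":0,"dz":-0.1,"rx":0,"ry":0,"rz":0},
    {"dx":0,"dy":0,"dz":-0.1,"rx":0,"ry":0,"rz":0},
    {"dx":0,"dy":0,"dz":-0.1,"rx":0,"ry":0,"rz":0},
    {"dx":0,"dy":0,"dz":-0.1,"rx":0,"ry":0,"rz":0},
    {"dx":0,"dy":0,"dz":-0.1,"rx":0,"ry":0,"rz":0},
    {"dx":0,"dy":0,"dz":-0.08,"rx":0,"ry":0,"rz":0},
    {"dx":0,"dy":0,"dz":-0.08,"rx":0,"ry":0,"rz":0},
    {"dx":0,"dy":0,"dz":0,"rx":0,"ry":0,"rz":0},
    {"dx":0,"dy":0,"dz":0,"rx":0,"ry":0,"rz":0},
  ],
)

```text
t: 14.05
tcp_pos: [0.4781, -0.2962, 0.0486]
tool_rot: [1.0, -0.0, 0.0, 0.0]
force: [-0.9, 0.5, -1.5]
finger_gap: 0.471
gripper_force: 40.5
```

Smooth entry with no contact forces. The jar is within a millimetre of the floor, so I'll let go.

Request:
move_arm(
  targets=[
    {"dx":0,"dy":0,"dz":-0.03,"rx":0,"ry":0,"rz":0},
    {"dx":0,"dy":0,"dz":0,"rx":0,"ry":0,"rz":0},
    {"dx":0,"dy":0,"dz":0,"rx":0,"ry":0,"rz":0},
    {"dx":0,"dy":0,"dz":0,"rx":0,"ry":0,"rz":0},
    {"dx":0,"dy":0,"dz":0,"rx":0,"ry":0,"rz":0},
    {"dx":0,"dy":0,"dz":0,"rx":0,"ry":0,"rz":0},
    {"dx":0,"dy":0,"dz":0,"rx":0,"ry":0,"rz":0},
    {"dx":0,"dy":0,"dz":0,"rx":0,"ry":0,"rz":0},
    {"dx":0,"dy":0,"dz":0,"rx":0,"ry":0,"rz":0},
    {"dx":0,"dy":0,"dz":0,"rx":0,"ry":0,"rz":0},
  ],
  claw=100,
)

```text
t: 15.3
tcp_pos: [0.4781, -0.2962, 0.0478]
tool_rot: [1.0, -0.0, 0.0, 0.0]
force: [0.0, -0.4, -0.4]
finger_gap: 1.0
gripper_force: 0.0
```

Request:
move_arm(
  targets=[
    {"dx":0,"dy":0,"dz":0.3,"rx":0,"ry":0,"rz":0},
    {"dx":0,"dy":0,"dz":0.6,"rx":0,"ry":0,"rz":0},
    {"dx":0,"dy":0,"dz":0.8,"rx":0,"ry":0,"rz":0},
    {"dx":0,"dy":0,"dz":1,"rx":0,"ry":0,"rz":0},
    {"dx":0,"dy":0,"dz":1,"rx":0,"ry":0,"rz":0},
    {"dx":0.3,"dy":0.6,"dz":1,"rx":0,"ry":0,"rz":0},
    {"dx":0.3,"dy":1,"dz":0.8,"rx":0,"ry":0,"rz":0},
    {"dx":0.3,"dy":1,"dz":0.5,"rx":0,"ry":0,"rz":0},
    {"dx":0.3,"dy":1,"dz":0,"rx":0,"ry":0,"rz":0},
    {"dx":0.3,"dy":1,"dz":0,"rx":0,"ry":0,"rz":0},
  ],
)

```text
t: 16.55
tcp_pos: [0.516, -0.1805, 0.1994]
tool_rot: [1.0, -0.0, 0.001, 0.001]
force: [-0.8, 0.5, -0.2]
finger_gap: 1.0
gripper_force: 0.0
```

```bash
python3 - <<'E'
from h import *
import cv2
ims={n:cams.snapshot(n)[:,:,::-1] for n in("top","side")}
W=np.zeros((600,800,3),np.uint8)
c=cv2.resize(ims["top"][180:290,310:380],None,fx=4,fy=4,interpolation=cv2.INTER_CUBIC);W[:440,516:796]=c
c=cv2.resize(ims["side"][250:335,165:290],None,fx=4,fy=4,interpolation=cv2.INTER_CUBIC);W[:c.shape[0],:c.shape[1]]=c
cv2.imwrite("pics/c3.png",cv2.convertScaleAbs(W,alpha=1.3))
E
```

```text
(no output)
```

View pics/c3.png

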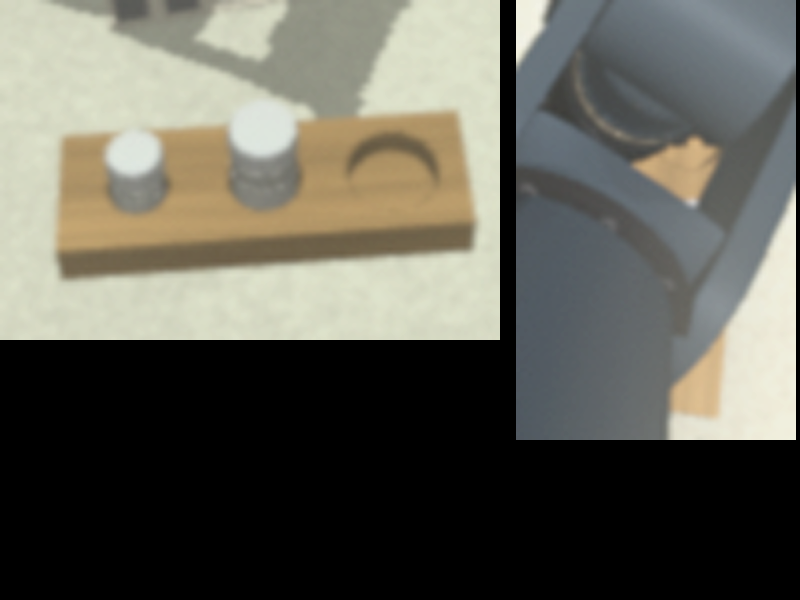

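The side view shows the jar upright and fully down in the middle well, with its lid at (263,130), and the small jar undisturbed. Next I'll go above the tray's rim near corner_b.

Request:
move_arm(
  targets=[
    {"dx":0.2,"dy":1,"dz":0,"rx":0,"ry":0,"rz":0.013},
    {"dx":0.2,"dy":1,"dz":0,"rx":0,"ry":0,"rz":0.013},
    {"dx":0.2,"dy":1,"dz":0,"rx":0,"ry":0,"rz":0.013},
    {"dx":0.2,"dy":1,"dz":0,"rx":0,"ry":0,"rz":0.013},
    {"dx":0.2,"dy":1,"dz":0,"rx":0,"ry":0,"rz":0.013},
    {"dx":0.2,"dy":1,"dz":0,"rx":0,"ry":0,"rz":0.013},
    {"dx":0.2,"dy":1,"dz":0,"rx":0,"ry":0,"rz":0.013},
    {"dx":0.2,"dy":1,"dz":0,"rx":0,"ry":0,"rz":0.013},
    {"dx":0.2,"dy":1,"dz":0,"rx":0,"ry":0,"rz":0.013},
    {"dx":0.2,"dy":1,"dz":0,"rx":0,"ry":0,"rz":0.013},
  ],
  claw=45,
)

```text
t: 17.9
tcp_pos: [0.566, 0.0686, 0.1986]
tool_rot: [0.999, 0.034, 0.001, 0.0]
force: [-0.0, -0.4, -0.8]
finger_gap: 0.454
gripper_force: 0.0
```

Request:
move_arm(
  targets=[
    {"dx":0.2,"dy":1,"dz":0,"rx":0,"ry":0,"rz":0},
    {"dx":0.2,"dy":1,"dz":0,"rx":0,"ry":0,"rz":0},
    {"dx":0.2,"dy":1,"dz":0,"rx":0,"ry":0,"rz":0},
    {"dx":0.2,"dy":1,"dz":0,"rx":0,"ry":0,"rz":0},
    {"dx":0.2,"dy":1,"dz":0,"rx":0,"ry":0,"rz":0},
    {"dx":0.2,"dy":1,"dz":0,"rx":0,"ry":0,"rz":0},
    {"dx":0.2,"dy":0.7,"dz":0,"rx":0,"ry":0,"rz":0},
    {"dx":0,"dy":0.5,"dz":0,"rx":0,"ry":0,"rz":0},
    {"dx":0,"dy":0,"dz":0,"rx":0,"ry":0,"rz":0},
    {"dx":0,"dy":0,"dz":0,"rx":0,"ry":0,"rz":0},
  ],
)

```text
t: 19.15
tcp_pos: [0.6004, 0.2481, 0.1977]
tool_rot: [0.999, 0.033, -0.0, 0.0]
force: [-0.4, 0.0, 0.6]
finger_gap: 0.449
gripper_force: 0.0
```

```bash
python3 - <<'E'
from h import *
import cv2,json
m=cams.camera_model("wrist");im=cams.snapshot("wrist");cv2.imwrite("pics/w4.png",cv2.convertScaleAbs(im[:,:,::-1],alpha=1.4))
json.dump({k:np.array(v).tolist() for k,v in m.items()},open("w4.json","w"))
E
```

```text
(no output)
```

View pics/w4.png

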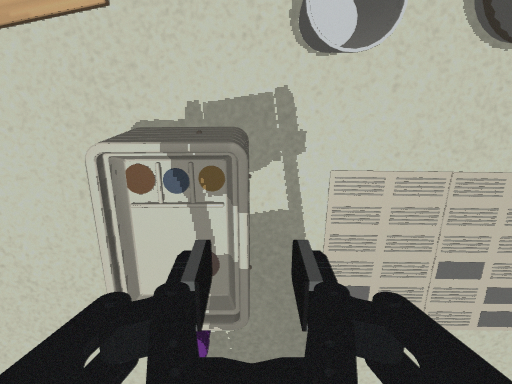

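The wrist view shows the tray's -y rim running vertically, with its outer face near column 248 and its inner face near 239. The +x end is near row 150. I'll read the edges from the pixels.

```bash
python3 - <<'E'
from h import *
import json,cv2
np.set_printoptions(precision=4,suppress=True)
m=json.load(open("w4.json"));g=cv2.imread("pics/w4.png",0)
for r in(175,215,232): print(r,g[r-1:r+2,226:256].mean(0).astype(int))
print("col170",g[120:165,170])
for p in((248.5,175),(248.5,215),(248.5,300),(239,175),(170,152)):print(p,plane("w",*p,.112,m))
E
```

```text
175 [108  92  91  90  89  93 112 125 123 121 118  93 113 127 126 125 124 124
 123 122 118 109  83  73  97 157 187 188 187 187]
215 [175 156 117 113 111 111 118 157 188 188 182 165 129 174 188 189 189 188
 187 185 177 120 109  93 125 127 126 127 123 124]
232 [185 158 133 117 113 111 111 121 187 188 184 163 124 152 188 188 189 187
 187 185 180 148 117 100 125 126 125 127 125 124]
col170 [128 129 128 125 126 125 125  84  94  85  91  89  84  93  84  91  90  87
  92  86  86  89 108 115 129 125 126 124 125 125 124 118  97 115 125 114
  80  78  86 150 173 182 183 182 183]
(248.5, 175) [0.6089 0.2514 0.112 ]
(248.5, 215) [0.5742 0.2492 0.112 ]
(248.5, 300) [0.4906 0.244  0.112 ]
(239, 175) [0.6084 0.259  0.112 ]
(170, 152) [0.6236 0.3143 0.112 ]
```

Request:
move_arm(
  targets=[
    {"dx":0.1,"dy":0.32,"dz":-0.3,"rx":0,"ry":0,"rz":0},
    {"dx":0,"dy":0,"dz":-0.6,"rx":0,"ry":0,"rz":0},
    {"dx":0,"dy":0,"dz":-0.7,"rx":0,"ry":0,"rz":0},
    {"dx":0,"dy":0,"dz":-0.7,"rx":0,"ry":0,"rz":0},
    {"dx":0,"dy":0,"dz":-0.6,"rx":0,"ry":0,"rz":0},
    {"dx":0,"dy":0,"dz":-0.5,"rx":0,"ry":0,"rz":0},
    {"dx":0,"dy":0,"dz":-0.3,"rx":0,"ry":0,"rz":0},
    {"dx":0,"dy":0,"dz":-0.2,"rx":0,"ry":0,"rz":0},
    {"dx":0,"dy":0,"dz":0,"rx":0,"ry":0,"rz":0},
    {"dx":0,"dy":0,"dz":0,"rx":0,"ry":0,"rz":0},
  ],
)

```text
t: 20.45
tcp_pos: [0.6035, 0.2569, 0.1008]
tool_rot: [0.999, 0.034, 0.001, -0.0]
force: [-0.3, 0.2, 0.2]
finger_gap: 0.453
gripper_force: 0.0
```

Request:
move_arm(
  targets=[
    {"dx":0,"dy":0,"dz":0,"rx":0,"ry":0,"rz":0},
    {"dx":0,"dy":0,"dz":0,"rx":0,"ry":0,"rz":0},
    {"dx":0,"dy":0,"dz":0,"rx":0,"ry":0,"rz":0},
    {"dx":0,"dy":0,"dz":0,"rx":0,"ry":0,"rz":0},
    {"dx":0,"dy":0,"dz":0,"rx":0,"ry":0,"rz":0},
    {"dx":0,"dy":0,"dz":0,"rx":0,"ry":0,"rz":0},
    {"dx":0,"dy":0,"dz":0,"rx":0,"ry":0,"rz":0},
    {"dx":0,"dy":0,"dz":0,"rx":0,"ry":0,"rz":0},
    {"dx":0,"dy":0,"dz":0,"rx":0,"ry":0,"rz":0},
    {"dx":0,"dy":0,"dz":0,"rx":0,"ry":0,"rz":0},
  ],
  claw=0,
  newtons=80,
)

```text
t: 21.7
tcp_pos: [0.6031, 0.2568, 0.1002]
tool_rot: [0.999, 0.034, -0.0, 0.0]
force: [-0.2, 0.0, -1.3]
finger_gap: -0.003
gripper_force: 0.0
```

The fingers shut without holding the rim, so I'll look.

```bash
python3 - <<'E'
from h import *
import cv2,json
m=cams.camera_model("wrist");w=cams.snapshot("wrist")[:,:,::-1];s=cams.snapshot("side")[:,:,::-1];t=cams.snapshot("top")[:,:,::-1]
json.dump({k:np.array(v).tolist() for k,v in m.items()},open("w5.json","w"));cv2.imwrite("pics/w5.png",w);cv2.imwrite("pics/s5.png",s);cv2.imwrite("pics/t5.png",t)
W=np.zeros((600,800,3),np.uint8);W[:384,:512]=w
W[384:600,:512]=cv2.resize(s[95:176,170:362],(512,216),interpolation=cv2.INTER_CUBIC)
W[:300,515:795]=cv2.resize(t[155:255,110:203],(280,300),interpolation=cv2.INTER_CUBIC)
cv2.imwrite("pics/c5.png",cv2.convertScaleAbs(W,alpha=1.4))
E
```

```text
(no output)
```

View pics/c5.png

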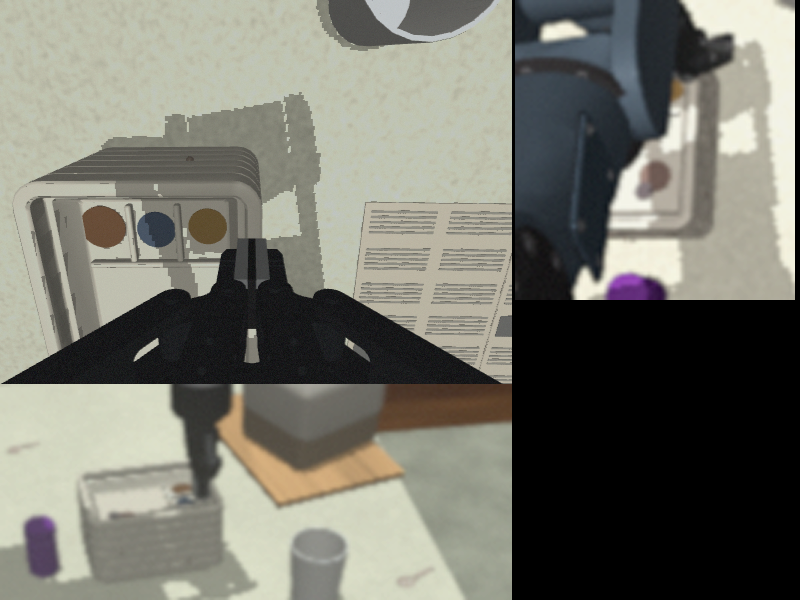

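```bash
python3 - <<'E'
from h import *
import json
np.set_printoptions(precision=4,suppress=True)
m4=json.load(open("w4.json"));m5=json.load(open("w5.json"))
def tri(p,q):
    (c,d),(e,f)=ray("",*p,m4),ray("",*q,m5);s=np.linalg.lstsq(np.c_[d,-f],e-c,rcond=None)[0]
    a,b=c+d*s[0],e+f*s[1];return (a+b)/2,np.linalg.norm(a-b)
for p,q in(((140,179),(103,227)),((176,181),(156,229)),((211,178),(207,226)),((119,160.5),(70,200))):print(tri(p,q))
E=np.array(m5['extrinsics'])
for z in(.1002,.112,.119):
    c=E@[.6031,.2568,z,1];print(z,m5['fx']*c[0]/c[2]+m5['cx'],m5['fy']*c[1]/c[2]+m5['cy'])
print(plane("",261,205,.112,m5),plane("",246,205,.112,m5),plane("",261,200,.112,m5))
import cv2
g=cv2.convertScaleAbs(cv2.imread("pics/w5.png",0),alpha=1.4)
for r in(205,220,232):print(r,g[r-1:r+2,228:272].mean(0).astype(int))
E
```

```text
(array([0.5917, 0.3479, 0.0849]), np.float64(0.0007212780012270492))
(array([0.5903, 0.3168, 0.0801]), np.float64(0.000471017721474884))
(array([0.5961, 0.2845, 0.0836]), np.float64(4.913048456871594e-05))
(array([0.6081, 0.3655, 0.086 ]), np.float64(0.0017162963061911171))
0.1002 252.3434220834278 229.66571890311263
0.112 252.41971489065432 238.97790389974168
0.119 252.4697336278923 245.08311553620416
[0.6227 0.2537 0.112 ] [0.6222 0.2614 0.112 ] [0.6254 0.2539 0.112 ]
205 [111  94  93  93  93  93  92  92  95 112 126 126 125 125 123 122 108 106
 112 125 127 126 125 126 126 127 125 125 124 124 124 122 117 114 166 191
 191 192 190 191 190 190 192 191]
220 [118  98  91  93  93  93  92  91  95 103 127 126 126 125 125 123 114  92
  97 107 126 127 126 126 126 127 127 125 124 125 125 124 118 123 173 191
 192 192 191 190 190 189 191 190]
232 [119 107  91  93  92  91  93  92  92  97 128 128 125 126 125 124 117  97
  96 108 125 126 127 127 126 126 126 125 125 125 124 122 116 120 173 191
 192 191 192 191 191 190 191 191]
```

```bash
python3 - <<'E'
from h import *
import cv2
m=cams.camera_model("side");E=np.array(m['extrinsics'])
for z in(.1002,.112,.125):
    c=E@[.6031,.2568,z,1];print(z,m['fx']*c[0]/c[2]+m['cx'],m['fy']*c[1]/c[2]+m['cy'])
g=cv2.imread("pics/s5.png",0)
print(g[122:150:1,236:256:2])
E
```

```text
0.1002 244.93887069597204 144.38334147173666
0.112 244.95230651458562 141.58612361975167
0.125 244.96729164153078 138.46635356250277
[[154 149  95  42  40  45  53  57  95 146]
 [147 145 108  43  41  44  52  57  75 145]
 [123 120  95  42  40  43  51  53  69 142]
 [ 99  99  82  43  40  41  46  47  70 143]
 [102 102  91  49  40  40  43  43  88 146]
 [123 119 113  61  40  39  42  44 108 151]
 [123 121 117  68  40  40  42  54 125 152]
 [120 119 118  71  43  41  44  74 138 152]
 [120 121 119  76  45  42  55 105 148 151]
 [119 118 117  80  47  44  68 124 151 152]
 [104  97 101  79  50  43  73 124 150 151]
 [ 84  79  82  73  49  41  73 116 148 151]
 [ 76  77  84  72  50  43  70 107 144 151]
 [ 87  89 100  78  49  43  65  99 136 150]
 [106  90  99  87  51  45  66  94 126 150]
 [104  83  96 102  61  58  74  90 114 146]
 [105  70  77  89  78  73  86  87 105 144]
 [ 97  69  71  77  90  84  90  87 104 141]
 [ 93  87  90  86  90  90  94  96 101 137]
 [ 97  95  96  91  93  96 100 100  97 135]
 [116 102 100  98  97  97  97  95  93 140]
 [119 100  96  94  93  91  90  88  94 144]
 [103  93  90  89  88  88  87  89  95 144]
 [ 91  89  88  88  88  89  89  91  94 144]
 [ 91  89  91  90  92  91  90  89  92 143]
 [ 96  91  89  89  89  89  88  86  92 143]
 [ 93  89  88  87  88  89  89  87  95 144]
 [ 87  87  88  88  89  91  93  89  93 145]]
```

The wrist and side views both put the shut tips at about z 0.125, clear above the rim at 0.112, while the TCP reads 0.100. I'll find the rim's top by touching it gently with the shut fingers.

Request:
move_arm(
  targets=[
    {"dx":0,"dy":0,"dz":-0.04,"rx":0,"ry":0,"rz":0},
    {"dx":0,"dy":0,"dz":-0.04,"rx":0,"ry":0,"rz":0},
    {"dx":0,"dy":0,"dz":-0.04,"rx":0,"ry":0,"rz":0},
    {"dx":0,"dy":0,"dz":-0.04,"rx":0,"ry":0,"rz":0},
    {"dx":0,"dy":0,"dz":-0.04,"rx":0,"ry":0,"rz":0},
    {"dx":0,"dy":0,"dz":-0.04,"rx":0,"ry":0,"rz":0},
    {"dx":0,"dy":0,"dz":0,"rx":0,"ry":0,"rz":0},
    {"dx":0,"dy":0,"dz":0,"rx":0,"ry":0,"rz":0},
    {"dx":0,"dy":0,"dz":0,"rx":0,"ry":0,"rz":0},
    {"dx":0,"dy":0,"dz":0,"rx":0,"ry":0,"rz":0},
  ],
  newtons=20,
)

```text
t: 23.1
tcp_pos: [0.6031, 0.2568, 0.0943]
tool_rot: [0.999, 0.034, 0.0, -0.0]
force: [-0.4, -0.9, 0.0]
finger_gap: -0.002
gripper_force: 0.0
```

Request:
move_arm(
  targets=[
    {"dx":0,"dy":0,"dz":-0.04,"rx":0,"ry":0,"rz":0},
    {"dx":0,"dy":0,"dz":-0.04,"rx":0,"ry":0,"rz":0},
    {"dx":0,"dy":0,"dz":-0.04,"rx":0,"ry":0,"rz":0},
    {"dx":0,"dy":0,"dz":-0.04,"rx":0,"ry":0,"rz":0},
    {"dx":0,"dy":0,"dz":0,"rx":0,"ry":0,"rz":0},
    {"dx":0,"dy":0,"dz":0,"rx":0,"ry":0,"rz":0},
    {"dx":0,"dy":0,"dz":0,"rx":0,"ry":0,"rz":0},
    {"dx":0,"dy":0,"dz":0,"rx":0,"ry":0,"rz":0},
    {"dx":0,"dy":0,"dz":0,"rx":0,"ry":0,"rz":0},
    {"dx":0,"dy":0,"dz":0,"rx":0,"ry":0,"rz":0},
  ],
)

```text
t: 24.35
tcp_pos: [0.6031, 0.2568, 0.0903]
tool_rot: [0.999, 0.034, -0.0, 0.0]
force: [0.1, -0.4, 0.7]
finger_gap: 0.001
gripper_force: 0.0
```

Request:
move_arm(
  targets=[
    {"dx":0,"dy":0,"dz":-0.04,"rx":0,"ry":0,"rz":0},
    {"dx":0,"dy":0,"dz":-0.02,"rx":0,"ry":0,"rz":0},
    {"dx":0,"dy":0,"dz":-0.02,"rx":0,"ry":0,"rz":0},
    {"dx":0,"dy":0,"dz":-0.02,"rx":0,"ry":0,"rz":0},
    {"dx":0,"dy":0,"dz":-0.02,"rx":0,"ry":0,"rz":0},
    {"dx":0,"dy":0,"dz":-0.02,"rx":0,"ry":0,"rz":0},
    {"dx":0,"dy":0,"dz":0,"rx":0,"ry":0,"rz":0},
    {"dx":0,"dy":0,"dz":0,"rx":0,"ry":0,"rz":0},
    {"dx":0,"dy":0,"dz":0,"rx":0,"ry":0,"rz":0},
    {"dx":0,"dy":0,"dz":0,"rx":0,"ry":0,"rz":0},
  ],
)

```text
t: 25.6
tcp_pos: [0.6031, 0.2568, 0.0868]
tool_rot: [0.999, 0.034, 0.0, 0.0]
force: [0.3, 0.7, 0.7]
finger_gap: 0.001
gripper_force: 0.0
```

```bash
python3 - <<'E'
from h import *
import cv2
from station import sensors
s=sensors.sense();print(s['tcp_pos'],s['force'])
a=cams.snapshot("side")[:,:,::-1];m=cams.camera_model("wrist");w=cams.snapshot("wrist")[:,:,::-1]
import json;json.dump({k:np.array(v).tolist() for k,v in m.items()},open("w6.json","w"))
cv2.imwrite("pics/s6.png",a);cv2.imwrite("pics/w6.png",w)
W=np.zeros((600,800,3),np.uint8)
W[:420,:390]=cv2.resize(a[100:170,205:270],(390,420),interpolation=cv2.INTER_CUBIC)
W[:400,400:800]=cv2.resize(w[180:280,200:300],(400,400),interpolation=cv2.INTER_CUBIC)
cv2.imwrite("pics/c6.png",cv2.convertScaleAbs(W,alpha=1.6))
E
```

```text
[0.60307263 0.25683355 0.08676834] [0.28362355 0.68768011 0.72102914]
```

View pics/c6.png

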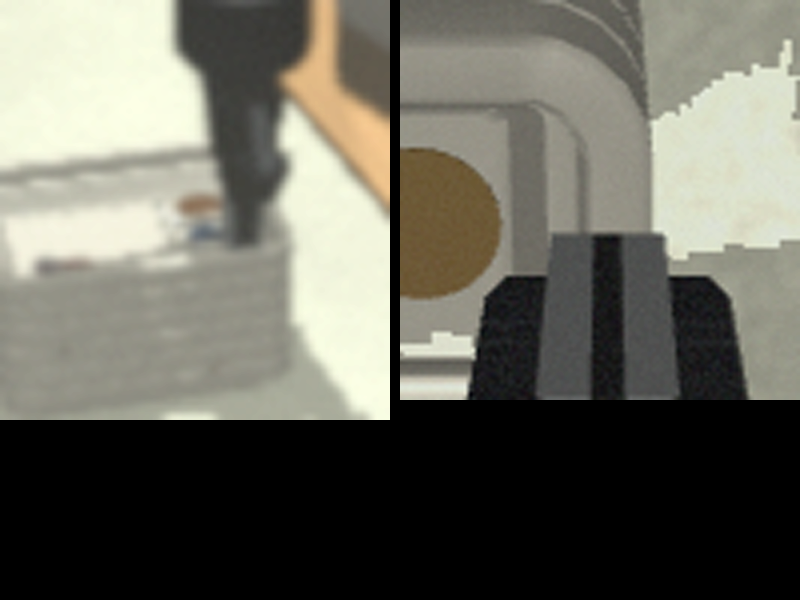

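The side view puts the shut tips at row 141, so z is about 0.113, just above the rim. The tips therefore sit some 26 mm behind the reported TCP. In the wrist view, the rim's top spans columns 247.5 to 263 and the finger seam is at 252. I'll make one more small probe.

```bash
python3 - <<'E'
from h import *
import json
m=json.load(open("w6.json"))
for c in(247.5,263,252,255.2):print(c,plane("",c,239,.112,m)[:2])
E
```

```text
247.5 [0.60958126 0.25969417]
263 [0.61007742 0.25213888]
252 [0.6097253  0.25750075]
255.2 [0.60982773 0.25594096]
```

Request:
move_arm(
  targets=[
    {"dx":0,"dy":0,"dz":-0.04,"rx":0,"ry":0,"rz":0},
    {"dx":0,"dy":0,"dz":-0.04,"rx":0,"ry":0,"rz":0},
    {"dx":0,"dy":0,"dz":-0.04,"rx":0,"ry":0,"rz":0},
    {"dx":0,"dy":0,"dz":0,"rx":0,"ry":0,"rz":0},
    {"dx":0,"dy":0,"dz":0,"rx":0,"ry":0,"rz":0},
    {"dx":0,"dy":0,"dz":0,"rx":0,"ry":0,"rz":0},
    {"dx":0,"dy":0,"dz":0,"rx":0,"ry":0,"rz":0},
    {"dx":0,"dy":0,"dz":0,"rx":0,"ry":0,"rz":0},
    {"dx":0,"dy":0,"dz":0,"rx":0,"ry":0,"rz":0},
    {"dx":0,"dy":0,"dz":0,"rx":0,"ry":0,"rz":0},
  ],
)

```text
t: 26.95
tcp_pos: [0.6031, 0.2568, 0.0838]
tool_rot: [0.999, 0.034, 0.0, -0.0]
force: [0.6, -0.9, 0.3]
finger_gap: -0.002
gripper_force: 0.0
```

Request:
move_arm(
  targets=[
    {"dx":0,"dy":0,"dz":-0.04,"rx":0,"ry":0,"rz":0},
    {"dx":0,"dy":0,"dz":-0.04,"rx":0,"ry":0,"rz":0},
    {"dx":0,"dy":0,"dz":-0.04,"rx":0,"ry":0,"rz":0},
    {"dx":0,"dy":0,"dz":0,"rx":0,"ry":0,"rz":0},
    {"dx":0,"dy":0,"dz":0,"rx":0,"ry":0,"rz":0},
    {"dx":0,"dy":0,"dz":0,"rx":0,"ry":0,"rz":0},
    {"dx":0,"dy":0,"dz":0,"rx":0,"ry":0,"rz":0},
    {"dx":0,"dy":0,"dz":0,"rx":0,"ry":0,"rz":0},
    {"dx":0,"dy":0,"dz":0,"rx":0,"ry":0,"rz":0},
    {"dx":0,"dy":0,"dz":0,"rx":0,"ry":0,"rz":0},
  ],
)

```text
t: 28.2
tcp_pos: [0.6033, 0.2569, 0.0832]
tool_rot: [0.999, 0.034, 0.001, 0.0]
force: [-3.5, -1.2, 10.9]
finger_gap: -0.003
gripper_force: 5.8
```

The tips touch the rim's top at TCP z of about 0.0835. The pinch height is therefore TCP of about 0.0715. I'll back up, open, and come down straddling the rim.

Request:
move_arm(
  targets=[
    {"dx":0,"dy":-0.03,"dz":0.8,"rx":0,"ry":0,"rz":0},
    {"dx":0,"dy":0,"dz":0,"rx":0,"ry":0,"rz":0},
    {"dx":0,"dy":0,"dz":0,"rx":0,"ry":0,"rz":0},
    {"dx":0,"dy":0,"dz":0,"rx":0,"ry":0,"rz":0},
    {"dx":0,"dy":0,"dz":0,"rx":0,"ry":0,"rz":0},
    {"dx":0,"dy":0,"dz":0,"rx":0,"ry":0,"rz":0},
    {"dx":0,"dy":0,"dz":-0.4,"rx":0,"ry":0,"rz":0},
    {"dx":0,"dy":0,"dz":-0.4,"rx":0,"ry":0,"rz":0},
    {"dx":0,"dy":0,"dz":-0.28,"rx":0,"ry":0,"rz":0},
    {"dx":0,"dy":0,"dz":-0.1,"rx":0,"ry":0,"rz":0},
  ],
  claw=45,
)

```text
t: 29.45
tcp_pos: [0.6025, 0.2559, 0.0702]
tool_rot: [0.999, 0.034, -0.001, 0.0]
force: [-0.2, 0.6, -0.4]
finger_gap: 0.447
gripper_force: 0.0
```

Request:
move_arm(
  targets=[
    {"dx":0,"dy":0,"dz":0,"rx":0,"ry":0,"rz":0},
    {"dx":0,"dy":0,"dz":0,"rx":0,"ry":0,"rz":0},
    {"dx":0,"dy":0,"dz":0,"rx":0,"ry":0,"rz":0},
    {"dx":0,"dy":0,"dz":0,"rx":0,"ry":0,"rz":0},
    {"dx":0,"dy":0,"dz":0,"rx":0,"ry":0,"rz":0},
    {"dx":0,"dy":0,"dz":0,"rx":0,"ry":0,"rz":0},
    {"dx":0,"dy":0,"dz":0,"rx":0,"ry":0,"rz":0},
    {"dx":0,"dy":0,"dz":0,"rx":0,"ry":0,"rz":0},
    {"dx":0,"dy":0,"dz":0,"rx":0,"ry":0,"rz":0},
    {"dx":0,"dy":0,"dz":0,"rx":0,"ry":0,"rz":0},
  ],
  claw=0,
  newtons=60,
)

```text
t: 30.7
tcp_pos: [0.6033, 0.2561, 0.0716]
tool_rot: [0.999, 0.034, 0.0, -0.0]
force: [0.0, -0.5, 4.8]
finger_gap: 0.081
gripper_force: 60.6
```

Gripped (60 N on the rim). Now I'll peel corner_b by tilting about corner_d.

Request:
move_arm(
  targets=[
    {"dx":0.005,"dy":-0.003,"dz":0.104,"rx":-0.0135,"ry":-0.0218,"rz":0},
    {"dx":0.005,"dy":-0.003,"dz":0.104,"rx":-0.0135,"ry":-0.0218,"rz":0},
    {"dx":0.005,"dy":-0.003,"dz":0.104,"rx":-0.0135,"ry":-0.0218,"rz":0},
    {"dx":0.005,"dy":-0.003,"dz":0.104,"rx":-0.0135,"ry":-0.0218,"rz":0},
    {"dx":0.005,"dy":-0.003,"dz":0.104,"rx":-0.0135,"ry":-0.0218,"rz":0},
    {"dx":0.005,"dy":-0.003,"dz":0.104,"rx":-0.0135,"ry":-0.0218,"rz":0},
    {"dx":0.005,"dy":-0.003,"dz":0.104,"rx":-0.0135,"ry":-0.0218,"rz":0},
    {"dx":0.005,"dy":-0.003,"dz":0.104,"rx":-0.0135,"ry":-0.0218,"rz":0},
    {"dx":0.005,"dy":-0.003,"dz":0.104,"rx":-0.0135,"ry":-0.0218,"rz":0},
    {"dx":0.005,"dy":-0.003,"dz":0.104,"rx":-0.0135,"ry":-0.0218,"rz":0},
  ],
)

```text
t: 31.95
tcp_pos: [0.6041, 0.2553, 0.0973]
tool_rot: [0.997, 0.034, 0.056, 0.037]
force: [-0.0, -1.2, -0.1]
finger_gap: 0.085
gripper_force: 59.8
```

```bash
python3 - <<'E'
from h import *
import cv2
from station import sensors
s=sensors.sense();print(s['t'],s['tcp_pos'],s['force'],s['finger_gap'])
W=np.zeros((600,800,3),np.uint8)
a=cams.snapshot("side")[:,:,::-1];w=cams.snapshot("wrist")[:,:,::-1];cv2.imwrite("pics/s7.png",a);cv2.imwrite("pics/w7.png",w)
W[:384,:512]=w
W[:240,516:796]=cv2.resize(a[110:170,195:265],(280,240),interpolation=cv2.INTER_CUBIC)
b=cv2.imread("pics/side0.png");W[250:490,516:796]=cv2.resize(b[110:170,195:265],(280,240),interpolation=cv2.INTER_CUBIC)
cv2.imwrite("pics/c7.png",cv2.convertScaleAbs(W,alpha=1.4))
E
```

```text
31.95 [0.60407016 0.25529825 0.0973216 ] [-0.04402715 -1.1760642  -0.12057033] 0.08493758162496008
```

View pics/c7.png

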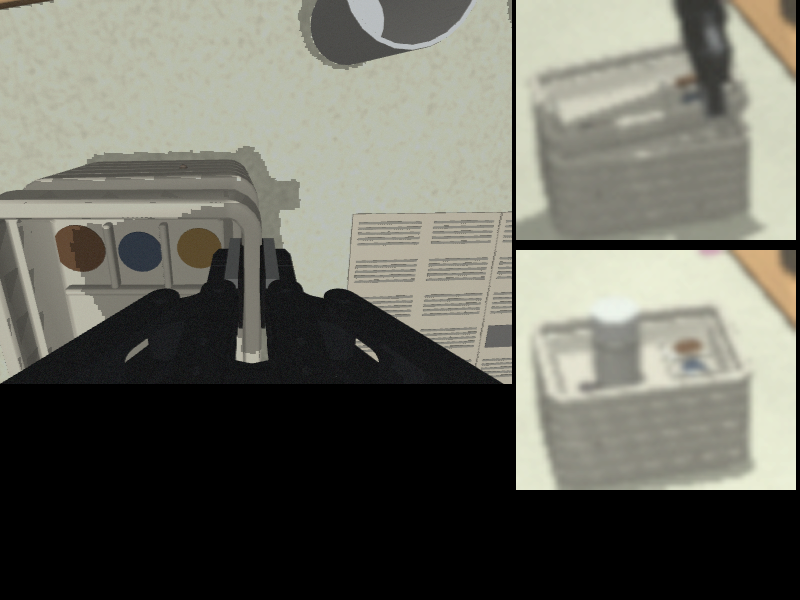

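The peel works. The tray is tilted with its near corner clearly up, its far corner is on the pile, and the pile hasn't moved. I'll lift it off, level it and carry it to the paper.

Request:
move_arm(
  targets=[
    {"dx":0,"dy":0,"dz":0.08,"rx":0,"ry":0,"rz":0},
    {"dx":0,"dy":0,"dz":0.08,"rx":0,"ry":0,"rz":0},
    {"dx":0,"dy":0,"dz":0.1,"rx":0,"ry":0,"rz":0},
    {"dx":0,"dy":0,"dz":0.14,"rx":0,"ry":0,"rz":0},
    {"dx":0,"dy":0,"dz":0.2,"rx":0,"ry":0,"rz":0},
    {"dx":0,"dy":0,"dz":0.2,"rx":0,"ry":0,"rz":0},
    {"dx":0,"dy":0,"dz":0.25,"rx":0,"ry":0,"rz":0},
    {"dx":0,"dy":0,"dz":0.25,"rx":0,"ry":0,"rz":0},
    {"dx":0,"dy":0,"dz":0.25,"rx":0,"ry":0,"rz":0},
    {"dx":0,"dy":0,"dz":0.25,"rx":0,"ry":0,"rz":0},
  ],
)

```text
t: 33.3
tcp_pos: [0.6043, 0.2553, 0.1428]
tool_rot: [0.997, 0.034, 0.056, 0.037]
force: [-0.7, -0.1, -1.4]
finger_gap: 0.08
gripper_force: 59.8
```

Request:
move_arm(
  targets=[
    {"dx":0,"dy":0,"dz":0.2,"rx":0.0135,"ry":0.0218,"rz":0},
    {"dx":0,"dy":0,"dz":0.2,"rx":0.0135,"ry":0.0218,"rz":0},
    {"dx":0,"dy":0,"dz":0.2,"rx":0.0135,"ry":0.0218,"rz":0},
    {"dx":0,"dy":0,"dz":0.2,"rx":0.0135,"ry":0.0218,"rz":0},
    {"dx":0,"dy":0,"dz":0.2,"rx":0.0135,"ry":0.0218,"rz":0},
    {"dx":0,"dy":0,"dz":0.2,"rx":0.0135,"ry":0.0218,"rz":0},
    {"dx":0,"dy":0,"dz":0.2,"rx":0.0135,"ry":0.0218,"rz":0},
    {"dx":0,"dy":0,"dz":0.2,"rx":0.0135,"ry":0.0218,"rz":0},
    {"dx":0,"dy":0,"dz":0.2,"rx":0.0135,"ry":0.0218,"rz":0},
    {"dx":0,"dy":0,"dz":0.1,"rx":0.0135,"ry":0.0218,"rz":0},
  ],
)

```text
t: 34.55
tcp_pos: [0.6045, 0.2554, 0.1902]
tool_rot: [0.999, 0.034, -0.0, -0.0]
force: [-0.1, 0.1, -0.3]
finger_gap: 0.079
gripper_force: 59.8
```

Request:
move_arm(
  targets=[
    {"dx":-0.1,"dy":-0.2,"dz":0,"rx":0,"ry":0,"rz":0},
    {"dx":-0.1,"dy":-0.4,"dz":0,"rx":0,"ry":0,"rz":0},
    {"dx":-0.1,"dy":-0.6,"dz":0,"rx":0,"ry":0,"rz":0},
    {"dx":-0.1,"dy":-0.7,"dz":0,"rx":0,"ry":0,"rz":0},
    {"dx":-0.1,"dy":-0.7,"dz":0,"rx":0,"ry":0,"rz":0},
    {"dx":-0.1,"dy":-0.7,"dz":0,"rx":0,"ry":0,"rz":0},
    {"dx":-0.1,"dy":-0.7,"dz":0,"rx":0,"ry":0,"rz":0},
    {"dx":-0.1,"dy":-0.7,"dz":0,"rx":0,"ry":0,"rz":0},
    {"dx":-0.1,"dy":-0.7,"dz":0,"rx":0,"ry":0,"rz":0},
    {"dx":-0.1,"dy":-0.7,"dz":0,"rx":0,"ry":0,"rz":0},
  ],
)

```text
t: 35.8
tcp_pos: [0.5792, 0.1017, 0.1898]
tool_rot: [0.999, 0.034, 0.0, -0.0]
force: [0.2, -0.0, -1.4]
finger_gap: 0.084
gripper_force: 59.8
```

Request:
move_arm(
  targets=[
    {"dx":-0.2,"dy":-0.7,"dz":0,"rx":0,"ry":0,"rz":0},
    {"dx":-0.2,"dy":-0.7,"dz":0,"rx":0,"ry":0,"rz":0},
    {"dx":-0.2,"dy":-0.7,"dz":0,"rx":0,"ry":0,"rz":0},
    {"dx":-0.2,"dy":-0.7,"dz":0,"rx":0,"ry":0,"rz":0},
    {"dx":-0.2,"dy":-0.7,"dz":0,"rx":0,"ry":0,"rz":0},
    {"dx":-0.1,"dy":-0.7,"dz":0,"rx":0,"ry":0,"rz":0},
    {"dx":-0.1,"dy":-0.7,"dz":0,"rx":0,"ry":0,"rz":0},
    {"dx":0,"dy":-0.6,"dz":0,"rx":0,"ry":0,"rz":0},
    {"dx":0,"dy":-0.4,"dz":0,"rx":0,"ry":0,"rz":0},
    {"dx":0,"dy":-0.1,"dz":0,"rx":0,"ry":0,"rz":0},
  ],
)

```text
t: 37.05
tcp_pos: [0.5495, -0.0478, 0.1897]
tool_rot: [0.999, 0.033, 0.0, -0.0]
force: [-1.7, 0.5, -0.4]
finger_gap: 0.085
gripper_force: 59.8
```

```bash
python3 - <<'E'
from h import *
import cv2
from station import sensors
t=cams.snapshot("top");s=cams.snapshot("side");z=sensors.sense();print(z['t'],z['tcp_pos'],z['tool_rot'],z['gripper_force'],z['force'])
cv2.imwrite("pics/t8.png",t[:,:,::-1]);cv2.imwrite("pics/s8.png",s[:,:,::-1])
b=cv2.imread("pics/side0.png")
# tray paints (brown/blue/orange dots) by saturation, in the side view, near the paper
hsv=cv2.cvtColor(s[:,:,::-1].copy(),cv2.COLOR_BGR2HSV)
# pile and jar unmoved: difference to first/later side picture
for n,(y0,y1,x0,x1) in dict(pile=(145,170,195,258),cup=(145,185,275,305),tub=(180,220,290,340),large=(212,250,295,325)).items():
    d=cv2.absdiff(s[y0:y1,x0:x1,::-1],b[y0:y1,x0:x1]);print(n,d.mean().round(1))
    A,B=[cv2.cvtColor(np.ascontiguousarray(i[y0:y1,x0:x1]),cv2.COLOR_BGR2GRAY).astype(np.float32) for i in(b,s[:,:,::-1])]
    print(cv2.phaseCorrelate(A,B))
E
```

```text
37.15 [ 0.54938296 -0.04721575  0.18970289] [ 9.99437364e-01  3.35400580e-02 -4.77372488e-06 -1.41552833e-04] 59.79857683181763 [ 1.03774182  0.9965135  -1.0023654 ]
pile 29.8
((-26.402484068588407, -0.2759495640444971), 0.13897202253341676)
cup 4.0
((0.10284668567486754, -0.028397111303501532), 0.8977031481266021)
tub 3.8
((0.018469804249754418, -0.01090861814811106), 0.9926913430690766)
large 3.8
((0.05375336758189064, 0.04657283733842377), 1.002935711344083)
```

```bash
python3 - <<'E'
from h import *
import cv2
np.set_printoptions(precision=1,suppress=True)
def pr(n,p):
    m=cams.camera_model(n);c=np.array(m['extrinsics'])@[*p,1];return np.array([m['fx']*c[0]/c[2]+m['cx'],m['fy']*c[1]/c[2]+m['cy']])
print("pile rim side",[pr("side",(.5413+a*.09,.31+b*.065,.096)) for a in(-1,1) for b in(-1,1)], "base",pr("side",(.45,.24,0)),pr("side",(.63,.25,0)))
print("tray side",[pr("side",(.487+a*.09,.008+b*.065,z)) for a in(-1,1) for b in(-1,1) for z in(.2,.23)])
b,s=cv2.imread("pics/side0.png"),cv2.imread("pics/s8.png");t0,t8=cv2.imread("pics/top0.png"),cv2.imread("pics/t8.png")
# outline of the pile against the pale table, in rows / columns
g0,g8=[cv2.cvtColor(i,cv2.COLOR_BGR2GRAY) for i in(b,s)]
for r in(150,155,160):
  print(r,"first",g0[r,194:264:2]);print(r,"now  ",g8[r,194:264:2])
u0,u8=[cv2.cvtColor(i,cv2.COLOR_BGR2GRAY) for i in(t0,t8)]
for r in(185,215,225):print("top",r,u0[r,118:184:2]);print("now",r,u8[r,118:184:2])
# paint dots in tray, top view -> world at z=.21 floor
h=cv2.cvtColor(t8,cv2.COLOR_BGR2HSV)
for n,lo,hi in(("blue",(95,70,30),(125,255,200)),("brown/orange",(5,90,30),(25,255,255))):
    k=cv2.inRange(h,lo,hi);N,_,st,ce=cv2.connectedComponentsWithStats(k)
    for i in range(1,N):
        if 15<st[i,4]<600:print(n,ce[i],st[i,4],1000*plane("top",*ce[i],.2)[:2])
E
```

```text
pile rim side [array([201.8, 151.2]), array([199. , 130.4]), array([253.4, 146.6]), array([247.3, 126.5])] base [203.4 173.8] [252.4 167.3]
tray side [array([187.7, 187.6]), array([186.6, 179. ]), array([185.3, 158.4]), array([184.2, 150.1]), array([254. , 180.9]), array([254.2, 172.4]), array([246.3, 152.9]), array([246.3, 144.6])]
150 first [161 161 160 129  90  98  98 100 100 100 104 103  99  99 101 101  96  96
  98  97  97  96  99  98  98  99  99  98  98 102 156 164 163 162 162]
150 now   [152 151 149 144 140 134 130 127 122 115 107 104 100  97  96  99 105 110
 106 110 121  72  44  43  42  46  54  56  45  80 151 159 159 157 157]
155 first [159 159 161 152 101  97 101 104 105 100  99 100  99  98  97  98 100  99
  99 107 106 100  99 101 101  95  96  98  97 109 158 165 165 164 164]
155 now   [103 123 138 136 129 128 126 125 126 126 123 124 122 123 122 123 125 125
 126 127 128 111  54  43  43  45  55  62  54  94 152 160 159 159 159]
160 first [160 163 162 161 138  94  98 100 101 101  98  97 101 101  98  98 101  99
  96  96  95  97  96  94  99 101 100 105 106 104 157 165 166 166 166]

[... 402 characters left out ...]
177 147 177 121  86  87 134 179 179]
top 215 [152 151 152 150 135 100 116  95 138 153 153 153 153 153 146 117  93  69
  78  89  90  95 144 137 141 142  72  64  70  86 142 152 151]
now 215 [180 178 178 178 177 161 127 138 118 167 181 177 125 101 102 102 102 101
 160 180 180 180 180 179 149 176 138  81  86 104 168 179 178]
top 225 [152 151 148 149 109 127 110 103 117 126 126 124 124 124 124 123 120 121
 121 121 122 126 127 118 147 119  70  72  64 104 149 150 150]
now 225 [179 177 175 177 176 132 148 123 128 164 171 171 171 170 167 166 167 167
 167 167 167 167 166 167 153 176 124  89  82 124 175 177 176]
brown/orange [428.6 127.8] 18 [ 778.3 -467.6]
brown/orange [342.3 202.3] 42 [ 552.5 -233. ]
```

The pile's outline in the top view is where it was, and the cup, tub and large jar haven't moved. The tray appears where expected in the side view, held at 60 N. Handing in.

```bash
python3 -c "
from station import order
print(order.sign_off())"
```

```text
the job is handed in; nothing more can be done
None
```

I handed the job in at about 37 s, but no pass or fail verdict came back: the jar is in its own well, the top tray is peeled off corner-first and held about level some 21 cm above the newspaper, and the pile, cup, tub and other jars appear unmoved.

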